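Slide the cabinet shelf home and turn the keeper over it

ROBOT

A 6-joint arm with a two-finger parallel gripper is mounted at the origin on the work surface. World frame = base frame: x ahead of the robot, y to its left, z up, the work surface at z = 0. Lengths are in m, angles in degrees, forces in N, time in s.
With the tool pointing down it reaches from about 0.375 to 0.9 m from the base axis. Payload 3.1 kg.
Tool frame: the origin (TCP) lies on the centre line of the jaws, within the pads' length; the fingertips stand 17 mm ahead of it and the grasp point (between the pads) lies 2 mm behind it; z points along the fingers, y is the line along which they close (so a half turn about z gives the same grasp; the last joint's range is limited). The gripper opens to 87 mm and grips with 3 to 60 N. Pads are 19 mm wide; open, the fingers measure 117 mm over their backs; the gripper's body (75 mm by 190 mm) begins 51 mm behind the grasp point.
Start: joints at [61.049, 30.224, 82.088, -0, 67.689, -10.227], TCP at [0.201, 0.592, 0.24] pointing down, gripper open.
Joint ranges: [-176.69, 176.69], [-43.24, 126.21], [12.49, 139.97], [-82, 262], [0, 151.66], [-163.58, 163.58]. Speed limits (degrees/s): [159.86, 159.86, 180, 180, 180, 180].

INTERFACE

Orientations are given as a 3x3 rotation matrix whose columns are the frame's x, y, z axes.
In Python, from rig import bot, imaging, finder gives the robot as it stands. The module is installed in compiled form; this text tells all that it offers.
- The arm moves only by the tool play_rows, never from a script. Its argument "motion" is a list that holds one entry, the list of rows, each a list of 6 numbers: the shift along the tool's x, y, z in a scale on which 1.0 is 0.5 m, then the turn, a rotation vector about the tool's x, y, z in parts of the range, where 1.0 means 90 degrees. In form: [[[dx, dy, dz, wx, wy, wz], ...]]. A call has 1 to 8 rows; each row is the pose to reach, as a shift and turn from the pose commanded when the call began, along the tool's axes at that moment; what a row does not reach only later rows make up. A row lasts 1/12 s, in which the tool goes at most 41.7 mm and 7.16 degrees, less where a joint would pass 70% of its speed; a pose out of reach is approached as far as the arm can. Shift and turn numbers lie between -1 and 1, and a call with a number outside is refused. A call with a gripper value outside its range is refused whole. "fingers" is the finger opening in m, from 0 to 0.087, set as the call begins (left out, the last holds). The fingers move at their own pace and stop on an object; the grip force is fixed at half the most. Time passes only in rows, so rows that repeat a pose let the fingers close. It gives the time, the measured TCP pose, the force, the opening and the grip force at its end, in the units of the state.
- bot.read_state(): the state, without advancing time (a new reading comes with each control period).
- imaging.capture(name): name is "scene" or "top" or "wrist"; returns a dict with "frame" (480x640x3 uint8, red, green, blue), "camera_matrix" (3x3 intrinsics, pixels), "k1" (the pictures are not rectified: a ray, as slopes to the right and down, at radius r is drawn at 1 + k1 r^2 times it, then the intrinsics apply), "R" (3x3) and "t" (3): a world point X has camera coordinates R X + t. Camera axes: x right, y down, z forward; pixel columns grow to the right and rows downward; lengths in m; the calibration is good to about 2 mm. A picture is of the moment at which its call begins. There is no depth.
- bot.hand_in(): hands the job in; it is judged then, once.
Trained networks look in the newest picture that a camera, given by its name, has taken for a name from the list of things; names that differ only in an ending like _2 or _b are one class to them, and where a whole thing is asked for, a point or a joint stands for the part that bears it (a point fixed in the world has none). Each returns a list of dicts, best first, with "confidence" (0 to 1); they miss things now and then, are a little off and sometimes report something else, mostly with a low value. They report only what shows in the picture. A call takes as long as a camera call.
- finder.recognise(camera, name): "at" ([x, y, z] in m, in world coordinates, good to about 4 mm: the middle of the surface that is visible of it).
- finder.outline_of(camera, name): "pixels" (480x640 bool, what is visible of it).
The state is a dict: "time_s": time; "joint_positions": joint angles; "qvel": joint speeds; "tau": joint torques, N m; "position": TCP position; "tcp_rot": TCP orientation; "force": force on the tool from outside, world axes, zero at the start; "moment": the same for the moment, N m; "opening": opening from 0.0 (shut) to 1.0 (fully open); "grasp_force": force on a finger pad.
Only numpy, scipy, OpenCV 4.12 (cv2) and the standard library are available. Lean on these libraries where they do the work, as an engineer would, in place of code of your own. Each camera call takes 0.05 s, during which the arm holds its last target. There are 200 camera calls.

TASK

Pushing with the fingertips only, slide the shelf board along its rails into the cabinet carcase until it drops into the notches and lies level, then push the red keeper round across the board as far as it goes, and take the hand clear. Do not lift or tip the board, and leave the tin, cup, offcut and glue bottle alone.

Things in the scene. Friction and masses are not known exactly. Their poses are not given: they have to be found in the camera images.
- carcase: Plywood carcase fixed to the bench, open on top and at its -x end. +x = the way the shelf slides in, z up, origin at bench level under the seated shelf's centre. Side panels: x -190 to 125 mm, inner faces y = +-87, 18 thick, 78 high; black lines on their tops at x = +-65 mark the seated shelf's edges. End panel beyond x = 125, 90 high. Floor 12 thick. All open between the rails.
- rails (a point): Origin of the carcase frame raised to rail height (z = 60 mm). A dark wooden rail 30 mm wide lies inside each side panel (|y| 57 to 87 mm), top at z = 60. Notches with yellow floors, 20 mm long in x, 8 deep: in each rail's outer half at x = -45, inner half at x = +45 mm. Nothing else stops the shelf there: pushed too fast it passes over them, up to the end panel.
- shelf: Loose pale board, 130 (x) by 170 (y) by 14 mm, 0.2 to 0.42 kg, 2 mm side play. Four feet 14 long, 10 wide, 10 high: rear x -45, y +-79.5; front x 45, y +-64.5. Origin: centre, at the feet's undersides; board 10 to 24 mm above it. Its x is along carcase +x. Starts at carcase x -125 to -70, z 60 mm. Seated (feet dropped 8 mm, 3 mm play fore and aft): x 0, y 0, z 52, top at 76.
- shelf_rear (a point): Middle of the shelf's rear (-x) edge, halfway up its thickness: shelf x = -65, y = 0, z = 17 mm (carcase z = 77 mm sliding, 69 mm seated). Sliding takes about 1 to 5 N. Friction on a finger that pushes this edge can hold it up over the notches until the finger backs off.
- keeper (a joint): Red bar 72 by 14 by 16 mm (z 79 to 95) on top of the carcase's -y panel, on an upright pin; long arm 62 mm, tail 10. Rad: 0 = arm along the panel to carcase -x; positive = clockwise from above, inwards over the shelf; 1.57 = square across, to +y. Stops -0.4, 1.6; starts -0.35 to -0.02. Stays where left, 1 N at the tip. Clears a seated shelf by 3 mm, not one still on the rails.
- keeper_pivot (a point): On the keeper's pin, at the middle of the bar's thickness: carcase x = -30, y = -96, z = 87 mm.
- keeper_tip (a point): Middle of the far end of the keeper's long arm, 62 mm from the pin, z = 87 mm.
- tin: Yellow oblong finish tin with a black band and cap, 95 by 55 by 168 mm high, standing loose, origin at the centre of its underside. Bystander.
- cup: White plastic cup, 72 mm across the rim, 95 mm high, loose, origin at the centre of its underside. Bystander.
- offcut: Loose wood offcut, 110 by 45 by 32 mm high, origin at the centre of its underside. Bystander.
- glue: Yellow glue bottle, 52 mm in diameter, 130 mm high, loose, origin at the centre of its underside. Bystander.

How it is judged:
By the outcome, as a careful person would: the job done as asked, in the order asked, and still so for the second after the job is handed in, with the robot touching nothing.
It also fails if it takes over 53 s, if anything falls off the work surface, if the arm or the gripper's body presses on something with over 40 N, if the wrist force passes 120 N, or if a joint passes its speed limit or range.

## Working session

There is one attempt and no reset: what is moved stays moved. The work goes in short steps, Python scripts to look and compute and a tool call to move; the robot and the scene stay as the last step left them, time stands still between calls to the robot, and variables do not carry over. Pictures are saved under pics/ and viewed, at most 10 in all, crops included, and the job is handed in when it is done.

Besides the shell and the picture viewer there is one more tool, called after ">>>" as name(argument=value, ...), one argument or row to a line, values as JSON. play_rows: Moves the arm, as the interface text tells. Its arguments: {"type":"object","properties":{"motion":{"type":"array"},"fingers":{"type":"number"}},"required":["motion"]}

```bash
mkdir -p pics; cat > h.py <<'E'
import numpy as np, cv2
from rig import bot, imaging, finder
def cap(n,f=None):
    c=imaging.capture(n)
    if f: cv2.imwrite('pics/'+f,c['frame'][:,:,::-1])
    return c
def ray(c,u,v):
    K=c['camera_matrix'];p=np.array([(u-K[0,2])/K[0,0],(v-K[1,2])/K[1,1]])
    q=p.copy()
    for _ in range(20): q=p/(1+c['k1']*(q@q))
    R=np.array(c['R']);return -R.T@np.array(c['t']),R.T@np.array([q[0],q[1],1])
def onz(c,u,v,z):
    o,d=ray(c,u,v);return o+d*(z-o[2])/d[2]
def proj(c,X):
    p=np.array(c['R'])@np.array(X)+np.array(c['t']);s=p[:2]/p[2];s=s*(1+c['k1']*(s@s))
    K=c['camera_matrix'];return K[0,0]*s[0]+K[0,2],K[1,1]*s[1]+K[1,2]
E
python3 - <<'E'
from h import *
np.set_printoptions(precision=4,suppress=True)
for cam in ['scene','top']:
    c=cap(cam,cam+'1.png'); print(cam,-np.array(c['R']).T@c['t'])
    for n in ['carcase','shelf','shelf_rear','keeper','keeper_tip','keeper_pivot','rails','tin','cup','offcut','glue']:
        try: print(n,[(np.array(d['at']),round(d['confidence'],2)) for d in finder.recognise(cam,n)[:2]])
        except Exception as e: print(n,e)
print(bot.read_state())
E
```

```text
scene [1.1051 0.415  0.919 ]
carcase [(array([ 0.5184, -0.018 ,  0.0594]), 0.56)]
shelf [(array([ 0.5145, -0.1384,  0.0858]), 0.65)]
shelf_rear [(array([ 0.5158, -0.1427,  0.0868]), 0.85), (array([0.5124, 0.1749, 0.0631]), 0.19)]
keeper [(array([ 0.6106, -0.1079,  0.097 ]), 0.63)]
keeper_tip [(array([ 0.6099, -0.1024,  0.0947]), 0.81), (array([ 0.5145, -0.1362,  0.0829]), 0.64)]
keeper_pivot [(array([ 0.5166, -0.0192,  0.0588]), 0.82)]
rails [(array([ 0.5205, -0.0188,  0.0504]), 0.66)]
tin [(array([0.6865, 0.187 , 0.1239]), 0.89)]
cup [(array([0.5118, 0.1807, 0.0631]), 0.89)]
offcut []
glue [(array([ 0.693 , -0.0099,  0.0759]), 0.87)]
top [0.4621 0.0158 1.0477]
carcase [(array([ 0.5103, -0.0264,  0.0595]), 0.71), (array([0.6473, 0.1676, 0.1501]), 0.47)]
shelf [(array([ 0.5091, -0.1435,  0.0863]), 0.83)]
shelf_rear [(array([ 0.5075, -0.1446,  0.0831]), 0.82)]
keeper [(array([ 0.6045, -0.1103,  0.0964]), 0.81)]
keeper_tip [(array([ 0.6039, -0.1111,  0.097 ]), 0.57)]
keeper_pivot [(array([ 0.5109, -0.0228,  0.0565]), 0.64)]
rails [(array([ 0.5126, -0.0206,  0.0605]), 0.67)]
tin [(array([0.6458, 0.1676, 0.1498]), 0.98), (array([ 0.5104, -0.0245,  0.0628]), 0.72)]
cup [(array([0.5135, 0.1848, 0.0326]), 0.73)]
offcut [(array([ 0.52  , -0.3363,  0.0296]), 0.79)]
glue [(array([ 0.6676, -0.0205,  0.0844]), 0.7), (array([ 0.5051, -0.1429,  0.0867]), 0.41)]
{'time_s': 1.2, 'joint_positions': array([ 61.048 ,  30.2222,  82.0863,   0.0005,  67.6885, -10.2286]), 'qvel': array([-0.0006,  0.0222, -0.1809,  0.1217,  0.1172, -0.0218]), 'tau': array([  0.0001, -44.0031, -17.6985,   0.0634,   0.0505,  -0.    ]), 'position': array([0.2006, 0.5919, 0.2396]), 'tcp_rot': array([[-0.9471,  0.321 ,  0.    ],
       [ 0.321 ,  0.9471,  0.0001],
       [-0.    ,  0.0001, -1.    ]]), 'force': array([0.1489, 0.6345, 0.6242]), 'moment': array([-0.0452, -0.0167,  0.0055]), 'grasp_force': 0.0, 'opening': 1.0009181821432322}
```

View pics/top1.png

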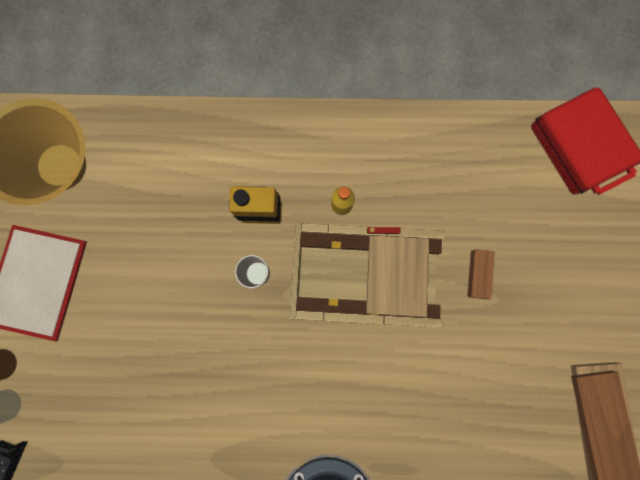

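View pics/scene1.png

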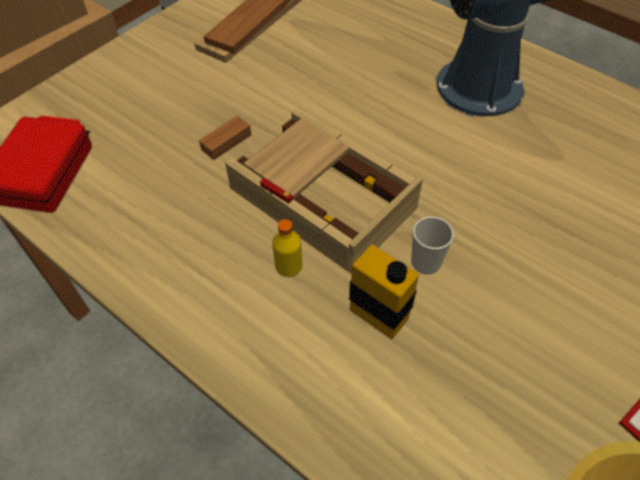

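The top view shows the carcase at about (295–443, 225–325) with its open end to the right (world -y). The shelf's rear edge is at column 429 or so, the keeper at (368–400, 230) and the offcut at (482, 275) behind the open end. Next I'll crop in to fit the frame.

```bash
python3 - <<'E'
from h import *
c=cap('top');f=c['frame'][210:340,285:455]
cv2.imwrite('pics/crop.png',cv2.resize(f,None,fx=4.6,fy=4.6,interpolation=cv2.INTER_CUBIC)[:,:,::-1])
E
```

```text
(no output)
```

View pics/crop.png

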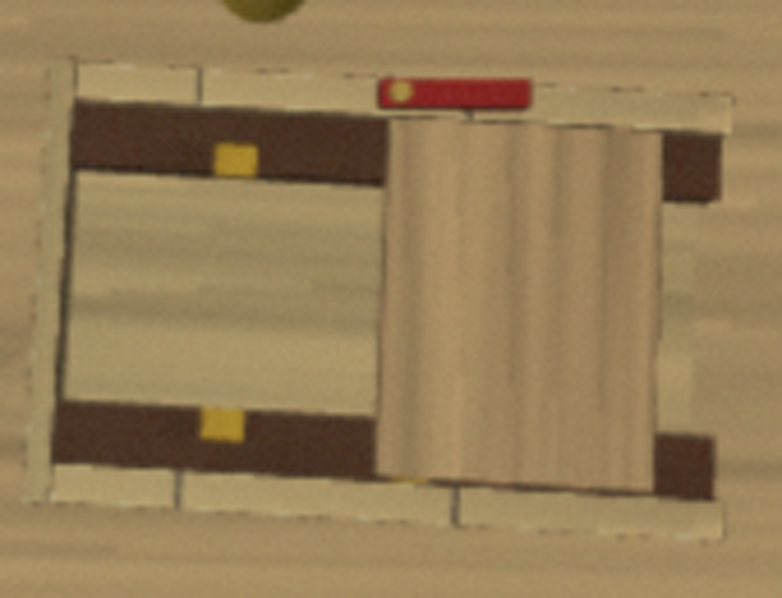

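```bash
cat > m.py <<'E'
from h import *
from scipy.optimize import least_squares
def fit(c):
    P=[((200,86),65,-96),((179,490),65,96),((470,119),-65,-87),((456,506),-65,96),((733,97),-190,-105),((729,133),-190,-87),((721,538),-190,105),((723,502),-190,87),((75,100),125,-87)]
    px=np.array([p[0] for p in P])/4.6+[285,210]
    W=lambda q,x,y,z:np.array([q[0]+(np.cos(q[2])*x-np.sin(q[2])*y)/1e3,q[1]+(np.sin(q[2])*x+np.cos(q[2])*y)/1e3,z/1e3])
    r=lambda q:(np.array([proj(c,W(q,p[1],p[2],78)) for p in P])-px).ravel()
    s=least_squares(r,[.51,-.02,1.57]);return s.x,s.fun.reshape(-1,2)
E
python3 - <<'E'
from m import *
np.set_printoptions(precision=4,suppress=True)
c=imaging.capture('top');q,e=fit(c);print(q,np.degrees(q[2]));print(e.round(2).tolist())
R=np.array([[np.cos(q[2]),-np.sin(q[2])],[np.sin(q[2]),np.cos(q[2])]])
for n,p,z in [('pin',(401,91),.097),('tip',(531,94),.095),('rear-y',(661,130),.084),('rear+y',(654,490),.084),('fr-y',(388,120),.084),('fr+y',(376,474),.084)]:
    X=onz(c,p[0]/4.6+285,p[1]/4.6+210,z);print(n,X,(R.T@(X[:2]-q[:2]))*1e3)
for n in ['shelf_rear','keeper_tip','rails','keeper']:
  for cam in ['top']:
    d=finder.recognise(cam,n)[0];print(n,(R.T@(np.array(d['at'])[:2]-q[:2]))*1e3,d['at'][2])
E
```

```text
[ 0.5098 -0.0512  1.5362] 88.01826947027442
[[-0.24, 0.1], [-0.28, -0.06], [-0.28, 0.01], [-0.24, -0.06], [-0.14, -0.34], [0.56, -0.07], [0.58, 0.69], [0.3, -0.01], [-0.3, -0.34]]
pin [ 0.6046 -0.0847  0.097 ] [-30.2132 -95.9642]
tip [ 0.6046 -0.146   0.095 ] [-91.4936 -98.0389]
rear-y [ 0.59   -0.2093  0.084 ] [-155.2051  -85.6852]
rear+y [ 0.4212 -0.2042  0.084 ] [-155.9344   83.1852]
fr-y [ 0.5925 -0.08    0.084 ] [-25.9021 -83.6648]
fr+y [ 0.4256 -0.0754  0.084 ] [-27.0271  83.2411]
shelf_rear [-93.9637   0.7244] 0.0813
keeper_tip [-56.168  -93.9252] 0.0971
rails [29.9902  1.3112] 0.0603
keeper [-57.684  -96.3791] 0.098
```

Careful with the scale: shifts go in shares of 0.5 m and turns go in shares of 90 degrees. That gives: -0.333 m / 0.5 = -0.666, -0.291 m / 0.5 = -0.582, 49 degrees / 90 = 0.5444.

>>> play_rows(
  motion=[
    [[-0.166, -0.07, 0, 0, 0, 0.0778], [-0.25, -0.106, 0, 0, 0, 0.1556], [-0.332, -0.14, 0, 0, 0, 0.2333], [-0.416, -0.176, 0, 0, 0, 0.3111], [-0.5, -0.21, 0, 0, 0, 0.3889], [-0.582, -0.246, 0, 0, 0, 0.4667], [-0.666, -0.282, 0, 0, 0, 0.5444], [-0.666, -0.282, 0, 0, 0, 0.5444]],
  ],
  fingers=0.087,
)

```text
time_s: 2.17
position: [0.451, 0.3688, 0.2398]
tcp_rot: [[-0.375, 0.927, 0.0], [0.927, 0.375, 0.0], [0.0, 0.001, -1.0]]
force: [0.3, -0.5, -0.0]
opening: 1.001
grasp_force: 0.0
```

```bash
cat > g.py <<'E'
# usage: g.py cx cy z [yaw_deg of tool x relative to carcase x]: delta in tool frame to a carcase-frame target
import sys; from h import *
from scipy.spatial.transform import Rotation as Ro
O=np.array([.5098,-.0512]);A=np.radians(88.02);C=np.array([[np.cos(A),-np.sin(A)],[np.sin(A),np.cos(A)]])
s=bot.read_state();T=np.array(s['tcp_rot']);p=np.array(s['position'])
print('t',round(s['time_s'],2),'carc',(C.T@(p[:2]-O)*1e3).round(1),'z',round(p[2]*1e3,1),'F carc',(C.T@s['force'][:2]).round(1),round(s['force'][2],1))
if len(sys.argv)>3:
    a=[float(v) for v in sys.argv[1:]];w=np.r_[O+C@np.array(a[:2])/1e3,a[2]/1e3]
    y=A+np.radians(a[3] if len(a)>3 else 0)
    G=np.array([[np.cos(y),np.sin(y),0],[np.sin(y),-np.cos(y),0],[0,0,-1]])
    print('d',(T.T@(w-p)).round(4),'rot',Ro.from_matrix(T.T@G).as_rotvec(degrees=True).round(2))
E
python3 g.py -205 0 240
```

```text
t 2.17 carc [417.8  73.3] z 239.8 F carc [-0.5 -0.3] -0.0
d [-5.987e-01 -1.865e-01 -4.000e-04] rot [ 3.000e-02 -2.000e-02  2.401e+01]
```

Converted, -0.304 m / 0.5 = -0.608, -0.266 m / 0.5 = -0.532, 24 degrees / 90 = 0.2667.

>>> play_rows(
  motion=[
    [[-0.076, -0.024, 0, 0, 0, 0.0333], [-0.152, -0.048, 0, 0, 0, 0.0667], [-0.228, -0.072, 0, 0, 0, 0.1], [-0.304, -0.096, 0, 0, 0, 0.1333], [-0.38, -0.12, 0, 0, 0, 0.1667], [-0.456, -0.144, 0, 0, 0, 0.2], [-0.532, -0.166, 0, 0, 0, 0.2333], [-0.608, -0.19, 0, 0, 0, 0.2667]],
  ],
)

```text
time_s: 2.83
position: [0.477, 0.0512, 0.2399]
tcp_rot: [[0.033, 0.999, 0.001], [0.999, -0.033, -0.0], [-0.0, 0.001, -1.0]]
force: [0.3, -0.3, 0.0]
opening: 1.0
grasp_force: 0.0
```

```bash
python3 g.py -205 0 240
```

```text
t 2.83 carc [101.2  36.3] z 239.9 F carc [-0.3 -0.3] 0.0
d [-3.063e-01  3.570e-02 -1.000e-04] rot [0.05 0.   0.12]
```

Converted, -0.306 m / 0.5 = -0.612, -0.268 m / 0.5 = -0.536.

>>> play_rows(
  motion=[
    [[-0.076, 0.008, 0, 0, 0, 0], [-0.154, 0.018, 0, 0, 0, 0], [-0.23, 0.026, 0, 0, 0, 0], [-0.306, 0.036, 0, 0, 0, 0], [-0.382, 0.044, 0, 0, 0, 0], [-0.46, 0.054, 0, 0, 0, 0], [-0.536, 0.062, 0, 0, 0, 0], [-0.612, 0.072, 0, 0, 0, 0]],
  ],
  fingers=0.07,
)

```text
time_s: 3.5
position: [0.5035, -0.256, 0.2397]
tcp_rot: [[0.031, 1.0, 0.0], [1.0, -0.031, 0.0], [0.0, 0.0, -1.0]]
force: [1.0, -0.0, -0.5]
opening: 0.809
grasp_force: 0.0
```

Converted, 0.159 m / 0.5 = 0.318, 0.15 m / 0.5 = 0.3.

>>> play_rows(
  motion=[
    [[0, 0, 0.06, 0, 0, 0], [0, 0, 0.12, 0, 0, 0], [0, 0, 0.18, 0, 0, 0], [0, 0, 0.23, 0, 0, 0], [0, 0, 0.27, 0, 0, 0], [0, 0, 0.3, 0, 0, 0], [0, 0, 0.318, 0, 0, 0], [0, 0, 0.318, 0, 0, 0]],
  ],
)

```text
time_s: 4.17
position: [0.5028, -0.2533, 0.0787]
tcp_rot: [[0.03, 1.0, -0.003], [1.0, -0.03, 0.002], [0.002, -0.003, -1.0]]
force: [0.0, 0.7, 0.3]
opening: 0.802
grasp_force: 0.0
```

```bash
python3 g.py -172 0 81; python3 - <<'E'
from h import *
for n in ['top','wrist','scene']: cap(n,n+'2.png')
a=cv2.imread('pics/top2.png')[200:350,270:500];b=cv2.imread('pics/scene2.png')[90:270,170:450]
a=cv2.resize(a,(560,365));b=cv2.resize(b,(560,360))
b=cv2.resize(b,(360,231));a=cv2.resize(a,(430,280))
m=np.zeros((290,800,3),np.uint8);m[:280,:430]=a;m[:231,440:800]=b;cv2.imwrite('pics/m2.png',m)
E
```

```text
t 4.17 carc [-202.2    0. ] z 78.7 F carc [ 0.7 -0. ] 0.3
d [ 0.0302  0.0002 -0.0022] rot [-0.18 -0.13  0.25]
```

View pics/m2.png

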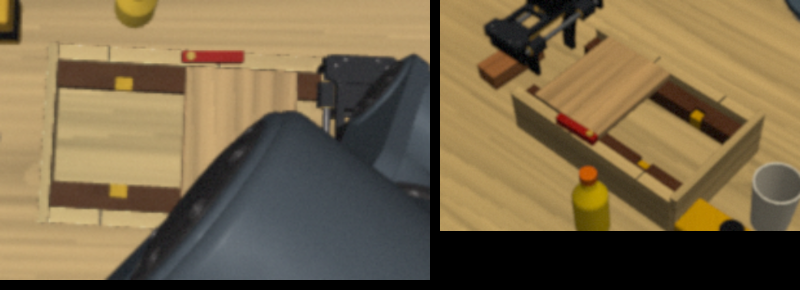

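The montage shows the hand behind the shelf's rear edge, with fingertips clear of the board, the offcut and the panels. I'll now advance to contact.

Converted, 0.034 m / 0.5 = 0.068, 0.032 m / 0.5 = 0.064, 0.2 degrees / 90 = 0.0022.

>>> play_rows(
  motion=[
    [[0.012, 0, -0.004, 0, 0, 0.0022], [0.024, 0, -0.004, 0, 0, 0.0022], [0.036, 0, -0.004, 0, 0, 0.0022], [0.046, 0, -0.004, 0, 0, 0.0022], [0.054, 0, -0.004, 0, 0, 0.0022], [0.06, 0, -0.004, 0, 0, 0.0022], [0.064, 0, -0.004, 0, 0, 0.0022], [0.068, 0, -0.004, 0, 0, 0.0022]],
  ],
)

```text
time_s: 4.98
position: [0.5048, -0.2197, 0.0826]
tcp_rot: [[0.033, 0.999, 0.0], [0.999, -0.033, -0.0], [-0.0, 0.0, -1.0]]
force: [0.2, 0.4, -0.0]
opening: 0.803
grasp_force: 0.0
```

Converted, 0.008 m / 0.5 = 0.016, 0.006 m / 0.5 = 0.012.

>>> play_rows(
  motion=[
    [[0.004, 0, 0, 0, 0, 0], [0.008, 0, 0, 0, 0, 0], [0.012, 0, 0, 0, 0, 0], [0.016, 0, 0, 0, 0, 0]],
  ],
)

```text
time_s: 5.32
position: [0.5052, -0.2123, 0.0825]
tcp_rot: [[0.034, 0.999, 0.0], [0.999, -0.034, -0.001], [-0.001, 0.0, -1.0]]
force: [0.4, -1.6, -0.6]
opening: 0.804
grasp_force: 0.7
```

```bash
python3 g.py -120 0 81
```

```text
t 5.32 carc [-161.2   -1. ] z 82.5 F carc [-1.6 -0.5] -0.6
d [ 0.0412 -0.0009  0.0015] rot [0.03 0.04 0.04]
```

Converted, 0.03 m / 0.5 = 0.06, 0.027 m / 0.5 = 0.054.

>>> play_rows(
  motion=[
    [[0.006, 0, 0, 0, 0, 0], [0.014, 0, 0, 0, 0, 0], [0.022, 0, 0, 0, 0, 0], [0.03, 0, 0, 0, 0, 0], [0.038, 0, 0, 0, 0, 0], [0.046, 0, 0, 0, 0, 0], [0.054, 0, 0, 0, 0, 0], [0.06, 0, 0, 0, 0, 0]],
  ],
)

```text
time_s: 5.98
position: [0.506, -0.1813, 0.0826]
tcp_rot: [[0.033, 0.999, -0.0], [0.999, -0.033, 0.0], [0.0, -0.0, -1.0]]
force: [-0.4, -1.4, -0.1]
opening: 0.804
grasp_force: 0.7
```

Converted, 0.028 m / 0.5 = 0.056, 0.025 m / 0.5 = 0.05.

>>> play_rows(
  motion=[
    [[0.006, 0, 0, 0, 0, 0], [0.014, 0, 0, 0, 0, 0], [0.022, 0, 0, 0, 0, 0], [0.03, 0, 0, 0, 0, 0], [0.038, 0, 0, 0, 0, 0], [0.044, 0, 0, 0, 0, 0], [0.05, 0, 0, 0, 0, 0], [0.056, 0, 0, 0, 0, 0]],
  ],
)

```text
time_s: 6.65
position: [0.5069, -0.1536, 0.0825]
tcp_rot: [[0.034, 0.999, -0.0], [0.999, -0.034, 0.0], [0.0, -0.0, -1.0]]
force: [0.3, -1.6, -1.7]
opening: 0.803
grasp_force: 0.7
```

```bash
python3 g.py -75 0 81; python3 - <<'E'
from h import *
cap('top','top3.png');cap('scene','scene3.png')
a=cv2.imread('pics/top3.png')[210:340,285:455];cv2.imwrite('pics/m3.png',cv2.resize(a,None,fx=4.6,fy=4.6,interpolation=cv2.INTER_CUBIC))
E
```

```text
t 6.65 carc [-102.5   -0.7] z 82.5 F carc [-1.5 -0.3] -1.7
d [ 0.0275 -0.0007  0.0015] rot [-0.01 -0.    0.06]
```

View pics/m3.png

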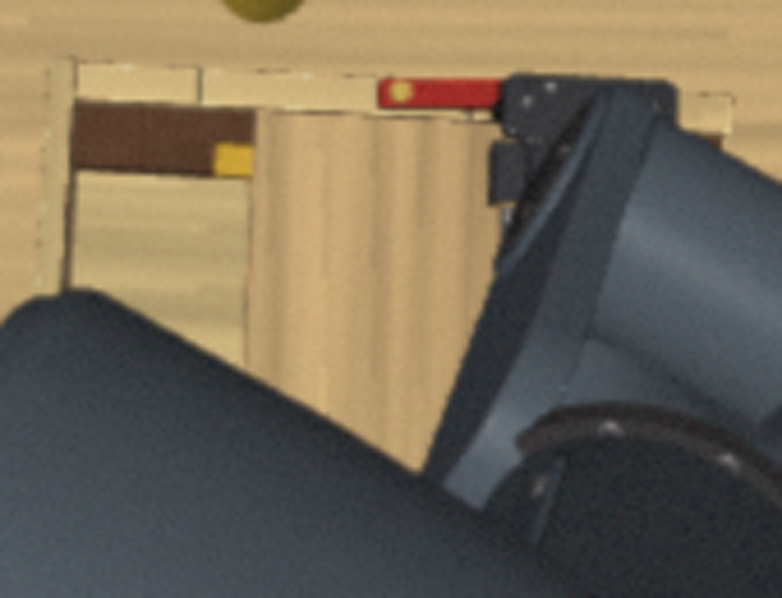

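```bash
cat > e.py <<'E'
import sys; from h import *
O=np.array([.5098,-.0512]);A=np.radians(88.02);C=np.array([[np.cos(A),-np.sin(A)],[np.sin(A),np.cos(A)]])
c=imaging.capture('top');z=float(sys.argv[1])
a=[float(v) for v in sys.argv[2:]]
for u,v in zip(a[::2],a[1::2]): print((C.T@(onz(c,u/4.6+285,v/4.6+210,z)[:2]-O)*1e3).round(1))
E
python3 e.py .084 256 113 246 360 388 120 376 474
```

```text
[ 37.1 -83.7]
[36.1 33.8]
[-25.9 -83.6]
[-27.   83.3]
```

Front edge measures at carcase x ≈ 37, so the shelf centre is at -28 with about 28 mm still to go.

Converted, 0.02 m / 0.5 = 0.04, 0.018 m / 0.5 = 0.036.

>>> play_rows(
  motion=[
    [[0.006, 0, 0, 0, 0, 0], [0.012, 0, 0, 0, 0, 0], [0.018, 0, 0, 0, 0, 0], [0.024, 0, 0, 0, 0, 0], [0.028, 0, 0, 0, 0, 0], [0.032, 0, 0, 0, 0, 0], [0.036, 0, 0, 0, 0, 0], [0.04, 0, 0, 0, 0, 0]],
  ],
)

```text
time_s: 7.47
position: [0.5077, -0.1338, 0.0826]
tcp_rot: [[0.034, 0.999, 0.0], [0.999, -0.034, -0.0], [-0.0, 0.0, -1.0]]
force: [-0.1, -1.1, -0.6]
opening: 0.804
grasp_force: 0.9
```

Converted, 0.0065 m / 0.5 = 0.013, 0.006 m / 0.5 = 0.012.

>>> play_rows(
  motion=[
    [[0.002, 0, 0, 0, 0, 0], [0.004, 0, 0, 0, 0, 0], [0.006, 0, 0, 0, 0, 0], [0.008, 0, 0, 0, 0, 0], [0.01, 0, 0, 0, 0, 0], [0.012, 0, 0, 0, 0, 0], [0.013, 0, 0, 0, 0, 0], [0.013, 0, 0, 0, 0, 0]],
  ],
)

```text
time_s: 8.13
position: [0.5079, -0.1274, 0.0825]
tcp_rot: [[0.034, 0.999, 0.0], [0.999, -0.034, 0.0], [0.0, 0.0, -1.0]]
force: [0.1, -1.5, 0.7]
opening: 0.805
grasp_force: 0.6
```

```bash
python3 g.py -75 0 81
```

```text
t 8.13 carc [-76.2  -0.7] z 82.5 F carc [-1.5 -0.1] 0.7
d [ 0.0012 -0.0007  0.0015] rot [ 0.   -0.    0.06]
```

Converted, -0.01 m / 0.5 = -0.02, 0.0015 m / 0.5 = 0.003.

>>> play_rows(
  motion=[
    [[0.002, 0, 0, 0, 0, 0], [0.003, 0, 0, 0, 0, 0], [0.003, 0, 0, 0, 0, 0], [0.001, 0, 0, 0, 0, 0], [-0.008, 0, 0, 0, 0, 0], [-0.018, 0, 0, 0, 0, 0], [-0.02, 0, 0, 0, 0, 0], [-0.02, 0, 0, 0, 0, 0]],
  ],
)

```text
time_s: 8.8
position: [0.5076, -0.138, 0.0825]
tcp_rot: [[0.034, 0.999, 0.0], [0.999, -0.034, 0.0], [0.0, 0.0, -1.0]]
force: [0.6, 1.0, -0.1]
opening: 0.803
grasp_force: 0.0
```

```bash
python3 g.py -75 0 81; python3 - <<'E'
from h import *
cap('top','top4.png');cap('scene','scene4.png')
a=cv2.resize(cv2.imread('pics/top4.png')[215:285,285:425],None,fx=4.6,fy=4.6,interpolation=cv2.INTER_CUBIC)
b=cv2.resize(cv2.imread('pics/scene4.png')[90:200,220:430],(644,337),interpolation=cv2.INTER_CUBIC)[:275]
cv2.imwrite('pics/m4.png',np.vstack([a,b]))
E
```

```text
t 8.8 carc [-86.9  -0.8] z 82.5 F carc [ 1.  -0.6] -0.1
d [ 0.0119 -0.0008  0.0015] rot [ 0.01 -0.    0.  ]
```

View pics/m4.png

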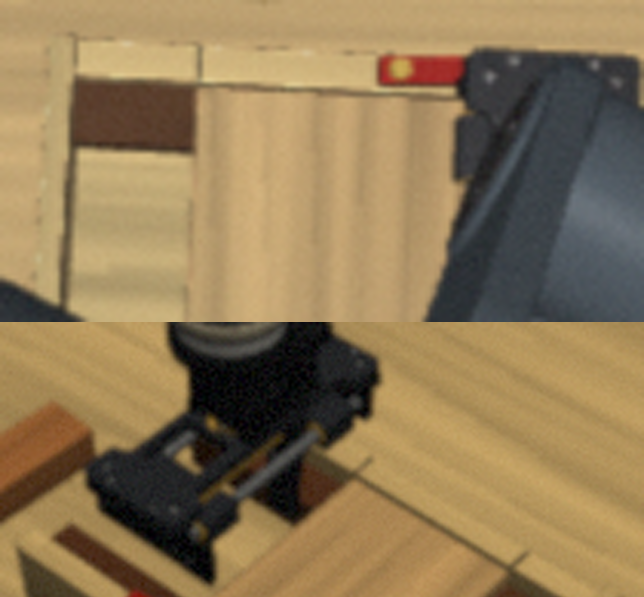

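```bash
for z in .084 .076; do python3 e.py $z 196 112 190 290; done
```

```text
[ 65.7 -82.7]
[64.1  2.4]
[ 65.7 -83.8]
[64.1  2. ]
```

```bash
python3 - <<'E'
from h import *
cap('wrist','wrist4.png')
b=cv2.resize(cv2.imread('pics/scene4.png')[100:250,220:430],(798,570),interpolation=cv2.INTER_CUBIC)
cv2.imwrite('pics/s4.png',b)
E
```

```text
(no output)
```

View pics/s4.png

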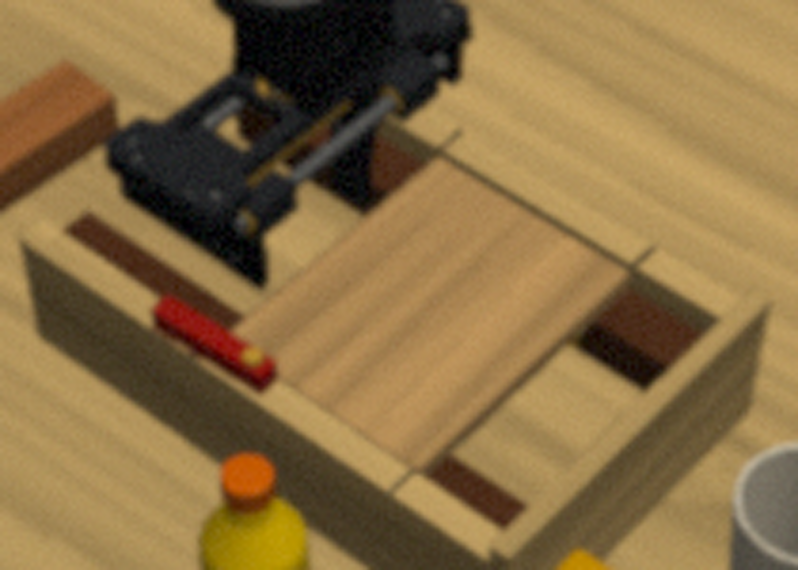

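The board lies between the black lines at (395, 490)/(650, 255) and (455, 140), apparently flush with the panel tops. I'll check its height numerically.

```bash
python3 - <<'E'
from h import *
O=np.array([.5098,-.0512]);A=np.radians(88.02);C=np.array([[np.cos(A),-np.sin(A)],[np.sin(A),np.cos(A)]])
c=imaging.capture('scene')
f=lambda x,y,z:((np.array(proj(c,np.r_[O+C@np.array([x,y])/1e3,z/1e3]))-[220,100])*3.8).round(0)
for p in [(65,-96,78),(65,96,78),(-65,87,78),(65,-85,76),(65,-85,84),(65,85,76),(65,85,84),(-65,85,76),(-65,85,84)]: print(p,f(*p))
E
python3 g.py
```

```text
(65, -96, 78) [397. 472.]
(65, 96, 78) [640. 247.]
(-65, 87, 78) [436. 141.]
(65, -85, 76) [412. 461.]
(65, -85, 84) [412. 451.]
(65, 85, 76) [627. 262.]
(65, 85, 84) [628. 251.]
(-65, 85, 76) [433. 145.]
(-65, 85, 84) [433. 134.]
t 9.1 carc [-86.2  -0.6] z 82.6 F carc [0.2 0.1] -0.7
```

Allowing for the +7 px calibration offset, the corners match z = 76 and not 84, so the board is seated. Next I'll lift, close the fingers and go round to the keeper's outer side.

Converted, 0.14 m / 0.5 = 0.28, 0.11 m / 0.5 = 0.22.

>>> play_rows(
  motion=[
    [[-0.02, 0, 0, 0, 0, 0], [-0.02, 0, -0.06, 0, 0, 0], [-0.01, 0, -0.14, 0, 0, 0], [0, 0.06, -0.18, 0, 0, 0], [0, 0.14, -0.18, 0, 0, 0], [0, 0.22, -0.18, 0, 0, 0], [0, 0.28, -0.18, 0, 0, 0], [0, 0.28, -0.18, 0, 0, 0]],
  ],
  fingers=0,
)

```text
time_s: 9.77
position: [0.654, -0.1438, 0.1734]
tcp_rot: [[0.033, 0.999, 0.009], [0.999, -0.033, -0.003], [-0.003, 0.009, -1.0]]
force: [-0.6, -0.4, 0.7]
opening: 0.281
grasp_force: 0.0
```

Converted, 0.071 m / 0.5 = 0.142, 0.065 m / 0.5 = 0.13.

>>> play_rows(
  motion=[
    [[0, 0, 0.04, 0, 0, 0], [0, 0, 0.08, 0, 0, 0], [0, 0, 0.11, 0, 0, 0], [0, 0, 0.13, 0, 0, 0], [0, 0, 0.142, 0, 0, 0], [0, 0, 0.142, 0, 0, 0], [0, 0, 0.142, 0, 0, 0]],
  ],
)

```text
time_s: 10.35
position: [0.6475, -0.1425, 0.1018]
tcp_rot: [[0.034, 0.999, 0.0], [0.999, -0.034, -0.0], [-0.0, 0.0, -1.0]]
force: [-0.5, 0.6, 0.6]
opening: 0.008
grasp_force: 0.0
```

```bash
python3 g.py -84 -122 101; python3 - <<'E'
from h import *
import math
print(bot.read_state()['opening'])
cap('scene','scene5.png')
cv2.imwrite('pics/s5.png',cv2.resize(cv2.imread('pics/scene5.png')[100:250,220:430],(700,500),interpolation=cv2.INTER_CUBIC))
for th in [0,.2,.4,.6,.8,1,1.2,1.4,1.6]:
    print(th,round(-30-45*math.cos(th)-7*math.sin(th)-9.5,1),round(-96+45*math.sin(th)-7*math.cos(th)-15,1))
E
```

```text
t 10.35 carc [ -86.5 -140.7] z 101.8 F carc [0.5 0.5] 0.6
d [ 0.0025 -0.0187  0.0008] rot [0.01 0.01 0.04]
0.008292819640225133
0 -84.5 -118.0
0.2 -85.0 -108.9
0.4 -83.7 -99.9
0.6 -80.6 -91.4
0.8 -75.9 -83.6
1 -69.7 -76.9
1.2 -62.3 -71.6
1.4 -54.0 -67.8
1.6 -45.2 -65.8
```

View pics/s5.png

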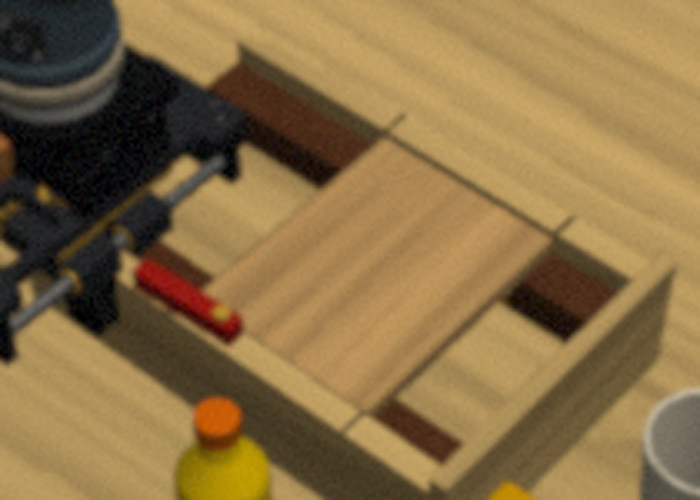

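The shelf is level between the marks, and the closed fingers are just outside the keeper at about (100, 300). I'll sweep the keeper in.

Converted, -0.045 m / 0.5 = -0.09, -0.041 m / 0.5 = -0.082.

>>> play_rows(
  motion=[
    [[0.002, -0.016, 0, 0, 0, 0], [0.003, -0.03, 0, 0, 0, 0], [0.003, -0.042, 0, 0, 0, 0], [0.003, -0.052, 0, 0, 0, 0], [0.003, -0.064, 0, 0, 0, 0], [0.004, -0.074, 0, 0, 0, 0], [0.006, -0.082, 0, 0, 0, 0], [0.008, -0.09, 0, 0, 0, 0]],
  ],
)

```text
time_s: 11.07
position: [0.6025, -0.137, 0.1018]
tcp_rot: [[0.034, 0.999, 0.001], [0.999, -0.034, -0.001], [-0.001, 0.001, -1.0]]
force: [1.0, -1.2, 0.4]
opening: 0.005
grasp_force: 0.7
```

```bash
python3 g.py -80.6 -91.4 101
```

```text
t 11.07 carc [-82.6 -95.6] z 101.8 F carc [-1.2 -1. ] 0.4
d [ 0.002  -0.0042  0.0008] rot [0.05 0.04 0.05]
```

Converted, -0.026 m / 0.5 = -0.052, 0.002 m / 0.5 = 0.004.

>>> play_rows(
  motion=[
    [[0.004, -0.008, 0, 0, 0, 0], [0.008, -0.016, 0, 0, 0, 0], [0.014, -0.024, 0, 0, 0, 0], [0.02, -0.031, 0, 0, 0, 0], [0.026, -0.0374, 0, 0, 0, 0], [0.033, -0.043, 0, 0, 0, 0], [0.0406, -0.048, 0, 0, 0, 0], [0.049, -0.052, 0, 0, 0, 0]],
  ],
)

```text
time_s: 11.73
position: [0.5767, -0.1108, 0.1014]
tcp_rot: [[0.034, 0.999, -0.001], [0.999, -0.034, 0.0], [0.0, -0.001, -1.0]]
force: [-1.6, -2.6, -0.3]
opening: 0.007
grasp_force: 0.8
```

```bash
python3 g.py -54 -67.8 101;
```

```text
t 11.73 carc [-57.2 -68.9] z 101.4 F carc [-2.7  1.5] -0.3
d [ 0.0032 -0.0011  0.0004] rot [-0.07 -0.02  0.06]
```

Converted, 0.011 m / 0.5 = 0.022, -0.001 m / 0.5 = -0.002.

>>> play_rows(
  motion=[
    [[0.006, -0.002, 0, 0, 0, 0], [0.012, -0.004, 0, 0, 0, 0], [0.017, -0.006, 0, 0, 0, 0], [0.02, -0.006, 0, 0, 0, 0], [0.022, -0.006, 0, 0, 0, 0]],
  ],
)

```text
time_s: 12.15
position: [0.5744, -0.0999, 0.1014]
tcp_rot: [[0.033, 0.999, -0.001], [0.999, -0.033, 0.0], [0.0, -0.001, -1.0]]
force: [-2.1, -2.4, -0.6]
opening: 0.008
grasp_force: 1.2
```

Converted, 0.001 m / 0.5 = 0.002, 0.0005 m / 0.5 = 0.001.

>>> play_rows(
  motion=[
    [[0.001, 0, 0, 0, 0, 0], [0.002, 0, 0, 0, 0, 0], [0.002, 0, 0, 0, 0, 0]],
  ],
)

```text
time_s: 12.4
position: [0.5744, -0.0995, 0.1015]
tcp_rot: [[0.033, 0.999, -0.001], [0.999, -0.033, -0.0], [-0.0, -0.001, -1.0]]
force: [-2.5, -3.5, 0.7]
opening: 0.003
grasp_force: 1.7
```

```bash
python3 g.py -45.2 -65.8 101;
```

```text
t 12.4 carc [-46.1 -66.2] z 101.5 F carc [-3.5  2.3] 0.7
d [ 0.0009 -0.0004  0.0005] rot [-0.07  0.02  0.07]
```

Force has not risen to a stop yet, so I'll go on in small steps.

Converted, 0.001 m / 0.5 = 0.002, 0.0005 m / 0.5 = 0.001.

>>> play_rows(
  motion=[
    [[0.001, 0, 0, 0, 0, 0], [0.002, 0, 0, 0, 0, 0], [0.002, 0, 0, 0, 0, 0]],
  ],
)

```text
time_s: 12.65
position: [0.5744, -0.0994, 0.1015]
tcp_rot: [[0.033, 0.999, -0.001], [0.999, -0.033, -0.002], [-0.002, -0.001, -1.0]]
force: [-4.9, -6.3, 0.6]
opening: 0.003
grasp_force: 3.0
```

>>> play_rows(
  motion=[
    [[0.001, 0, 0, 0, 0, 0], [0.002, 0, 0, 0, 0, 0], [0.002, 0, 0, 0, 0, 0]],
  ],
)

```text
time_s: 12.9
position: [0.5744, -0.0993, 0.1015]
tcp_rot: [[0.033, 0.999, -0.001], [0.999, -0.033, -0.003], [-0.003, -0.001, -1.0]]
force: [-3.4, -7.9, 0.8]
opening: 0.006
grasp_force: 4.3
```

The position stalls while the force climbs, so the keeper is at its stop. I'll back straight off, then lift clear.

Converted, -0.13 m / 0.5 = -0.26, -0.003 m / 0.5 = -0.006.

>>> play_rows(
  motion=[
    [[-0.006, 0, 0, 0, 0, 0], [-0.02, 0, 0, 0, 0, 0], [-0.04, 0, 0, 0, 0, 0], [-0.05, 0, -0.04, 0, 0, 0], [-0.05, 0, -0.11, 0, 0, 0], [-0.07, 0, -0.18, 0, 0, 0], [-0.14, 0, -0.24, 0, 0, 0], [-0.22, 0, -0.26, 0, 0, 0]],
  ],
)

```text
time_s: 13.57
position: [0.5737, -0.2035, 0.2354]
tcp_rot: [[0.03, 1.0, 0.008], [1.0, -0.03, -0.002], [-0.002, 0.008, -1.0]]
force: [1.9, -0.9, 0.3]
opening: 0.006
grasp_force: 0.0
```

Converted, -0.15 m / 0.5 = -0.3, -0.03 m / 0.5 = -0.06.

>>> play_rows(
  motion=[
    [[-0.06, 0, 0, 0, 0, 0], [-0.12, 0, 0, 0, 0, 0], [-0.18, 0, 0, 0, 0, 0], [-0.24, 0, 0, 0, 0, 0], [-0.28, 0, 0, 0, 0, 0], [-0.3, 0, 0, 0, 0, 0], [-0.3, 0, 0, 0, 0, 0]],
  ],
)

```text
time_s: 14.15
position: [0.5662, -0.3565, 0.2304]
tcp_rot: [[0.037, 0.999, 0.001], [0.999, -0.037, -0.001], [-0.001, 0.001, -1.0]]
force: [-0.5, 0.5, 0.4]
opening: 0.006
grasp_force: 0.0
```

```bash
python3 g.py; python3 - <<'E'
from h import *
cap('top','top6.png');cap('scene','scene6.png')
a=cv2.resize(cv2.imread('pics/top6.png')[170:340,220:480],(520,340),interpolation=cv2.INTER_CUBIC)[:250]
b=cv2.resize(cv2.imread('pics/scene6.png')[100:250,220:430],(520,371),interpolation=cv2.INTER_CUBIC)[:340]
cv2.imwrite('pics/m6.png',np.vstack([a,b]))
E
```

```text
t 14.15 carc [-303.1  -66.9] z 230.4 F carc [0.5 0.5] 0.4
```

View pics/m6.png

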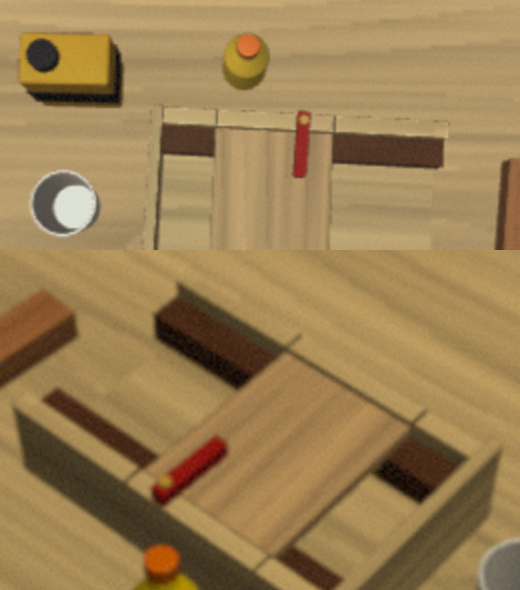

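The keeper lies square across the board, from (304, 118) to (300, 176) in the top crop. The board is seated between the marks and the bystanders are where they were.

```bash
python3 -c "
from rig import bot
print(bot.hand_in())"
```

```text
the job is handed in; nothing more can be done
None
```

The shelf is seated level in its notches, the keeper is turned across it to its stop, the hand is clear, the bystanders were left alone, and the job was handed in at about 14 s.

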